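Close the damp tub

TASK

Close the damp tub over the clay cup standing in it: take the wooden slab guide off the tub's rim and lay it flat on the table, then set the blue lid on the tub and press it down against its stiff seal until it is fully home and level all round. Leave the cup standing in the tub, and do not disturb the green beaker, the white cup or the roll of tape.

Things in the scene. Friction and masses are not known exactly. Their poses are not given: they have to be found in the camera images.
- tub: round white plastic tub that stands firmly on the table (fixed); origin at the centre of its underside, z up. 75 mm high; flat rim from 70 to 84 mm radius; mouth 140 mm wide; inner floor 5 mm above the table. A black rubber seal (four arcs, radius 77 mm, 6 mm wide) stands 6 mm above the rim; each arc goes down stiffly under about 4 N and stays down.
- tub_rim (a point): centre of the tub's mouth, in the plane of its rim, 75 mm above the table; axes as the tub's.
- lid: blue plastic lid, 168 mm across, about 0.2 kg, lying right way up on the table; origin at the centre of the underside of its plug, z up. Plug 8 mm deep, radius 62 mm tapering to 55 at the bottom; flange from z = 8 to 13 mm, with a low ridge (to 14 mm) at its edge. Loosely set on the raised seal the origin is 73 mm above the table; pressed home, 67 mm.
- lid_handle (a point): middle of the bar handle across the lid's top, 36 mm above the lid's origin. The bar runs along the lid's own y: 16 mm wide (x), 66 mm long (y), from 31 to 41 mm above the origin; open below between its two feet.
- lid_front (a point): point of the flange's underside at -x of the lid, 75 mm from its axis; level with the rim when home
- lid_back (a point): the same at +x of the lid
- lid_left (a point): the same at +y of the lid
- lid_right (a point): the same at -y of the lid
- guide: flat wooden slab guide, 24 x 300 x 8 mm, long along its own y; origin at the centre of its underside. It lies across the tub's mouth on the seal, its underside 81 mm above the table.
- cup: terracotta clay cup standing in the tub, 68 mm across, 56 mm high; origin at the centre of its foot
- beaker: green glazed beaker, 72 mm across, 78 mm high, behind the work; origin at the centre of its foot
- slip_cup: white speckled cup, 71 mm across, 84 mm high, behind the work; origin at the centre of its foot
- tape: roll of masking tape lying flat behind the work, 104 mm across, 25 mm high; origin at the centre of its underside
There are look-alikes about, which are no part of the job. What is shaped like the cup but red is not meant.

How it is judged:
At the end, for the whole second after the job is handed in: The lid is on the tub, centred within 10 mm, its flange less than 2 mm above the rim at front, back, left and right; the slab guide lies flat on the table; the cup stands upright in the tub; all at rest (z of each of lid_front, lid_back, lid_left, lid_right in the frame of tub_rim below 0.002 m and horizontal distance between lid and tub below 0.01 m and angle between lid's own z axis and vertical below 0.1 rad and linear speed of each of lid, guide below 0.02 m/s and height (world z) of guide below 0.015 m and (angle between guide's own z axis and vertical below 0.08 rad or angle between guide's own z axis and vertical above 3.06 rad) and angle between cup's own z axis and vertical below 0.2 rad and z of cup in the frame of tub below 0.015 m and horizontal distance between cup and tub below 0.06 m); the robot touches nothing.
It fails at once if the green beaker is shifted by more than 3 cm or knocked over (distance of beaker from where it was at the start of the episode above 0.03 m or angle between beaker's own z axis and vertical above 0.4 rad).
It fails at once if the white cup is shifted by more than 3 cm or knocked over (distance of slip_cup from where it was at the start of the episode above 0.03 m or angle between slip_cup's own z axis and vertical above 0.4 rad).
It fails at once if the roll of tape is shifted by more than 3 cm or knocked over (distance of tape from where it was at the start of the episode above 0.03 m or angle between tape's own z axis and vertical above 0.4 rad).
It also fails if it takes over 67 s, if anything falls off the work surface, if the arm or the gripper's body presses on something with over 40 N, if the wrist force passes 120 N, or if a joint passes its speed limit or range.

ROBOT

A 6-joint arm with a two-finger parallel gripper is mounted at the origin on the work surface; the furniture and walls round the work are solid. World frame = base frame: x ahead of the robot, y to its left, z up, the work surface at z = 0. Lengths are in m, angles in rad, forces in N, time in s.
With the tool pointing down it reaches from about 0.25 to 0.725 m from the base axis. Payload 4 kg.
Tool frame: the origin (TCP) lies on the centre line of the jaws, within the pads' length; the fingertips stand 14 mm ahead of it and the grasp point (between the pads) lies 5 mm behind it; z points along the fingers, x is the direction in which the jaws open and shut, and the axes are right-handed (so a half turn about z gives the same grasp; the last joint's range is limited). The gripper opens to 85 mm and grips with 20 to 120 N. Pads are 22 mm wide; open, the fingers measure 114 mm over their backs; the gripper's body (76 mm by 85 mm) begins 54 mm behind the grasp point. The pads swing forward as they close: fully open they stand 13 mm farther back than shut.
Start: joints at [-1.32, 0.241, 0.005, 1.335, 0, 1.571], TCP at [0.124, -0.484, 0.245] pointing down, gripper open.
Joint ranges: [-2.72, 2.72], [-1.05, 1.87], [-1.09, 1.28], [-1.99, 2.15], [-1.42, 1.44], [-3.14, 3.14]. Speed limits (rad/s): [2.79, 2.79, 3.14, 3.14, 3.14, 3.14].

INTERFACE

Orientations are given as a unit quaternion [x, y, z, w].
In Python, from workcell import bot gives the robot as it stands.
- The arm moves only by the tool play_rows, never from a script. Its argument "motion" is a list of rows, each an object with "fingers": the closure, from -1 (fully open) to 1 (shut), so that 0 is half open; "translation": the shift along the tool's x, y, z in cm, a list of three; "roll": the turn about the tool's z in degrees. A call has 1 to 20 rows; each row is the pose to reach, as a shift and turn from the pose commanded when the call began, along the tool's axes at that moment; what a row does not reach only later rows make up. A row lasts 1/12 s, in which the tool goes at most 41.7 mm and 7.16 degrees, less where a joint would pass 70% of its speed; a pose out of reach is approached as far as the arm can. A call with a gripper value outside its range is refused whole. The fingers move at their own pace and stop on an object; the grip force is fixed at half the most. Time passes only in rows, so rows that repeat a pose let the fingers close. It gives the time, the measured TCP pose, the force and the opening at its end, in the units of the state.
- bot.get_obs(): the state, without advancing time (a new reading comes with each control period).
- bot.camera(name): name is "scene" or "top"; returns a dict with "pixels" (384x512x3 uint8, red, green, blue), "intrinsics" (3x3 intrinsics, pixels), "k1" (the pictures are not rectified: a ray, as slopes to the right and down, at radius r is drawn at 1 + k1 r^2 times it, then the intrinsics apply), "world_to_cam" (4x4, takes a point from world to camera coordinates). Camera axes: x right, y down, z forward; pixel columns grow to the right and rows downward; lengths in m; the calibration is good to about 2 mm. A picture is of the moment at which its call begins. There is no depth.
- bot.job_done(): hands the job in, once; it reports no verdict.
The state is a dict: "clock": time; "joint_pos": joint angles; "joint_vel": joint speeds; "tau": joint torques, N m; "eef_pos": TCP position; "tool_rot": TCP orientation; "ft_force": force on the tool from outside, world axes, zero at the start; "ft_torque": the same for the moment, N m; "grip_width": finger opening in m.
Only numpy, scipy, OpenCV 4.12 (cv2) and the standard library are available. Lean on these libraries where they do the work, as an engineer would, in place of code of your own. Each camera call takes 0.05 s, during which the arm holds its last target. There are 200 camera calls.

## Working session

There is one attempt and no reset: what is moved stays moved. The work goes in short steps, Python scripts to look and compute and a tool call to move; the robot and the scene stay as the last step left them, time stands still between calls to the robot, and variables do not carry over. Pictures are saved under pics/ and viewed, about 8 in all and at most 12, crops included, and the job is handed in when it is done.

Besides the shell and the picture viewer there is one more tool, called after "Request:" as a command line: name --argument value ..., lists and objects as JSON in quotes. play_rows: Moves the arm, as the interface text tells. Its arguments: {"type":"object","properties":{"motion":{"type":"array","items":{"type":"object","properties":{"fingers":{"type":"number"},"translation":{"type":"array","items":{"type":"number"}},"roll":{"type":"number"}}}}},"required":["motion"]}

```bash
mkdir -p pics; cat > h.py <<'E'
import numpy as np, cv2
from workcell import bot
def shot(n,f=None):
    c=bot.camera(n)
    if f: cv2.imwrite('pics/'+f,cv2.cvtColor(c['pixels'],cv2.COLOR_RGB2BGR))
    return c
def ray(c,uv):
    K=np.array(c['intrinsics']);k=c['k1']
    d=cv2.undistortPoints(np.array(uv,float).reshape(-1,1,2),K,np.array([k,0,0,0.]))[:,0]
    M=np.array(c['world_to_cam']);R=M[:3,:3];o=-R.T@M[:3,3]
    return o,np.c_[d,np.ones(len(d))]@R
def onz(c,uv,z):
    o,d=ray(c,uv); return o+d*((z-o[2])/d[:,2])[:,None]
def proj(c,P):
    M=np.array(c['world_to_cam'])
    return cv2.projectPoints(np.array(P,float).reshape(-1,1,3),cv2.Rodrigues(M[:3,:3])[0],M[:3,3],np.array(c['intrinsics']),np.array([c['k1'],0,0,0.]))[0][:,0]
E
python3 - <<'E'
from h import *
a=shot('scene','s0.png');b=shot('top','t0.png')
for c in(a,b):
    M=np.array(c['world_to_cam']);print(-M[:3,:3].T@M[:3,3],M[2,:3],c['k1'])
o=bot.get_obs();print(o)
E
```

```text
[0.70328167 0.50396929 1.15009374] [-0.1633847  -0.4363945  -0.88479674] -0.1821410420848088
[ 0.30908401 -0.0504479   1.15868224] [ 1.95651139e-01 -7.49366217e-04 -9.80673274e-01] 0.002594045239682812
{'clock': 0.1, 'joint_pos': array([-1.31999073e+00,  2.41325804e-01,  3.87308274e-03,  1.33520626e+00,
        2.11182003e-05,  1.57085034e+00]), 'joint_vel': array([ 0.00025895, -0.00253885,  0.00400235,  0.00075295,  0.00095456,
       -0.00089559]), 'tau': array([ 1.13834069e-04, -3.73139977e+01,  2.53008717e+01,  1.08594785e-02,
        1.00689890e-04, -1.53435042e-05]), 'eef_pos': array([ 0.12396532, -0.48383647,  0.24451326]), 'tool_rot': array([ 7.89978166e-01, -6.13134267e-01, -7.29284780e-04, -5.79330274e-04]), 'ft_force': array([-0.33331391, -0.32952608,  0.8680352 ]), 'ft_torque': array([ 0.00368643, -0.01193861, -0.01195601]), 'grip_width': 0.08520533027154424}
```

View pics/s0.png

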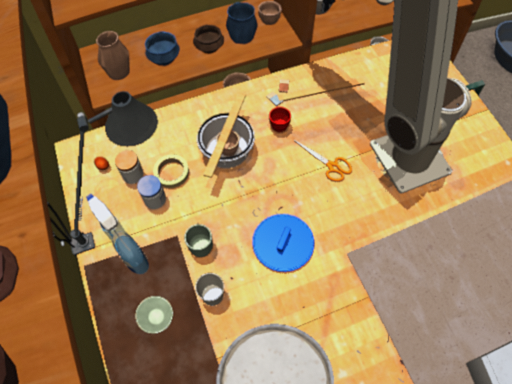

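View pics/t0.png

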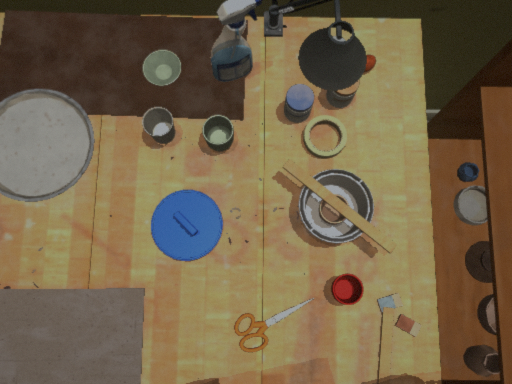

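Top view: the tub is at about (336,207) with the guide running from (285,168) to (392,250). The lid is at (187,226), with its handle tilted. The tape is at (325,136), the beaker at (218,133), the white cup at (158,125) and the red decoy at (347,289).

```bash
cat > m.py <<'E'
from h import *
def lid(c,z=0.0135):
    h=cv2.cvtColor(c['pixels'],cv2.COLOR_RGB2HSV)
    m=cv2.inRange(h,(103,170,70),(120,255,255))
    cs=max(cv2.findContours(m,0,2)[0],key=cv2.contourArea)
    p=onz(c,cs[:,0],z)
    (x,y),r=cv2.minEnclosingCircle(p[:,:2].astype(np.float32))
    A=np.c_[2*p[:,:2],np.ones(len(p))];s=np.linalg.lstsq(A,(p[:,:2]**2).sum(1),rcond=None)[0]
    return s[:2],np.sqrt(s[2]+s[0]**2+s[1]**2),r
E
python3 - <<'E'
from m import *
for n in('top','scene'):
    c=shot(n);print(n,'lid',lid(c))
    im=c['pixels'];h=cv2.cvtColor(im,cv2.COLOR_RGB2HSV)
    # tub: white rim region, fit to points given
    if n=='top':
        big=[cv2.resize(im[y:y+100,x:x+133],None,fx=4,fy=4,interpolation=cv2.INTER_CUBIC) for x,y in((270,155),(125,175))]
    else:
        big=[cv2.resize(im[y:y+100,x:x+133],None,fx=4,fy=4,interpolation=cv2.INTER_CUBIC) for x,y in((165,90),(220,195))]
    if n=='top': B=big
    else: S=big
cv2.imwrite('pics/z.png',cv2.cvtColor(cv2.resize(np.vstack([np.hstack(B),np.hstack(S)]),(798,600)),cv2.COLOR_RGB2BGR))
E
```

```text
top lid (array([0.48357883, 0.1370059 ]), np.float64(0.050533592819560345), 0.07239572703838348)
scene lid (array([0.47197282, 0.11101216]), np.float64(0.08033226401050206), 0.08173246681690216)
```

View pics/z.png

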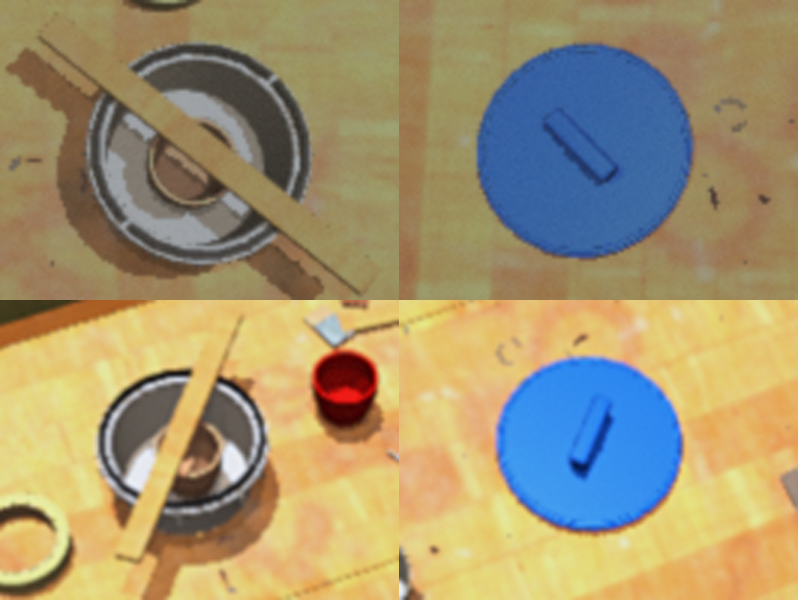

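The crops show the rim circle, the guide's end corners and the handle's top face clearly in both views. I'll turn those picks into points.

```bash
sed -i 's/(103,170,70)/(100,90,60)/' m.py; python3 - <<'E'
from m import *
t=shot('top');s=shot('scene')
def P(c,pts,off,z,dx=0): return onz(c,[((x-dx)/3+off[0]-.3,y/3+off[1]-.3) for x,y in pts],z)[:,:2]
def circ(p):
    q=np.linalg.lstsq(np.c_[2*p,np.ones(len(p))],(p**2).sum(1),rcond=None)[0];return q[:2],np.sqrt(q[2]+q[0]**2+q[1]**2)
print('tub',circ(P(t,[(87,153),(311,153),(199,42),(199,264),(270,69),(120,230)],(270,155),.075)),
 circ(P(s,[(98,432),(268,440),(185,368),(185,515),(245,393),(120,490)] and [(98,132),(268,140),(185,68),(185,215),(245,93),(120,190)],(165,90),.075)))
for n,c in(('top',t),('scene',s)): print('lid',lid(c))
def bar(p):
    p=np.array(p);ctr=p.mean(0);d=(p[0]+p[1]-p[2]-p[3])/2;print(ctr,'len',np.linalg.norm(d),'w',np.linalg.norm(p[0]-p[1]),np.linalg.norm(p[2]-p[3]),'ang',np.degrees(np.arctan2(d[1],d[0])))
bar(P(t,[(62,13),(38,38),(362,292),(387,262)],(270,155),.089))
bar(P(s,[(224,13),(243,20),(142,262),(118,255)],(165,90),.089))
bar(P(t,[(561,108),(544,122),(602,180),(619,170)],(125,175),.041,399))
bar(P(s,[(597,94),(612,100),(588,165),(571,160)],(220,195),.041,399))
# other things: approximate centres
for n,uv,z in(('red',(347,288),.056),('tape',(325,136),.025),('beaker',(219,132),.078),('slip',(158,124),.084),('tapered R end shelf',(425,200),0)): print(n,onz(t,[uv],z)[0])
E
```

```text
tub (array([ 0.51039925, -0.23032881]), np.float64(0.0832676221977014)) (array([ 0.5100606 , -0.22829134]), np.float64(0.08314109778635831))
lid (array([0.47159161, 0.10809411]), np.float64(0.08186767853341721), 0.08318968117237091)
lid (array([0.4717606 , 0.11048535]), np.float64(0.08169192600535773), 0.08339499682188034)
[ 0.50956281 -0.23582072] len 0.2966928227499039 w 0.026348794086577525 0.028820899110450694 ang 51.8550242085274
[ 0.50743474 -0.22715217] len 0.294342193219157 w 0.021332921400944553 0.02329830502261871 ang -129.26344056410198
[0.47057579 0.106451  ] len 0.06426982277418082 w 0.01655307221348868 0.014723003684336386 ang 45.3678436195408
[0.47049021 0.11111264] len 0.06622132148623829 w 0.014382468510751957 0.01537649125376606 ang -132.48469694861961
red [ 0.33024413 -0.25421192  0.056     ]
tape [ 0.6871331 -0.2153321  0.025    ]
beaker [0.67533981 0.03368844 0.078     ]
slip [0.6902097  0.17219423 0.084     ]
tapered R end shelf [ 0.53989368 -0.45464788  0.        ]
```

```bash
cat > g.py <<'E'
import sys
from h import *
from scipy.spatial.transform import Rotation as R
def go(x,y,z,yaw):  # from measured pose
    o=bot.get_obs();r=R.from_quat(o['tool_rot']).as_matrix()
    th=np.degrees(np.arctan2(r[1,0],r[0,0]))
    d=r.T@(np.array([x,y,z])-o['eef_pos'])*100
    print('at',o['eef_pos'].round(4),'th',th.round(1),'-> cm',d.round(2),'roll',round(-((yaw-th+180)%360-180),1),'F',o['ft_force'].round(1),'w',o['grip_width'].round(4),'t',o['clock'],'tilt z',r[:,2].round(3))
if __name__=='__main__': go(*map(float,sys.argv[1:]))
E
python3 g.py 0.509 -0.231 0.16 -38.7
```

```text
Traceback (most recent call last):
  File "g.py", line 9, in <module>
    if __name__=='__main__': go(*map(float,sys.argv[1:]))
                             ~~^^^^^^^^^^^^^^^^^^^^^^^^^^
  File "g.py", line 8, in go
    print('at',o['eef_pos'].round(4),'th',th.round(1),'-> cm',d.round(2),'roll',round(-((yaw-th+180)%360-180),1),'F',o['ft_force'].round(1),'w',o['grip_width'].round(4),'t',o['clock'],'tilt z',r[:,2].round(3))
                                                                                                                                                ^^^^^^^^^^^^^^^^^^^^^
AttributeError: 'float' object has no attribute 'round'
```

```bash
sed -i "s/o\['grip_width'\].round(4)/round(o['grip_width'],4)/" g.py
python3 g.py 0.509 -0.231 0.16 -38.7
```

```text
at [ 0.124  -0.4842  0.245 ] th -75.6 -> cm [-14.97 -43.57   8.51] roll -36.9 F [ 0.9 -0.5  0.5] w 0.0854 t 0.3 tilt z [-0.     0.001 -1.   ]
```

Request:
play_rows --motion '[{"fingers": 0, "translation": [-3, -8.7, 0], "roll": -7}, {"fingers": 0, "translation": [-6, -17.4, 1], "roll": -14}, {"fingers": 0, "translation": [-9, -26, 2], "roll": -21}, {"fingers": 0, "translation": [-12, -34.8, 4], "roll": -28}, {"fingers": 0, "translation": [-15, -43.6, 8.5], "roll": -36.9}, {"fingers": 0, "translation": [-15, -43.6, 8.5], "roll": -36.9}, {"fingers": 0, "translation": [-15, -43.6, 8.5], "roll": -36.9}, {"fingers": 0, "translation": [-15, -43.6, 8.5], "roll": -36.9}, {"fingers": 0, "translation": [-15, -43.6, 8.5], "roll": -36.9}, {"fingers": 0, "translation": [-15, -43.6, 8.5], "roll": -36.9}, {"fingers": 0, "translation": [-15, -43.6, 8.5], "roll": -36.9}, {"fingers": 0, "translation": [-15, -43.6, 8.5], "roll": -36.9}, {"fingers": 0, "translation": [-15, -43.6, 8.5], "roll": -36.9}, {"fingers": 0, "translation": [-15, -43.6, 8.5], "roll": -36.9}, {"fingers": 0, "translation": [-15, -43.6, 8.5], "roll": -36.9}, {"fingers": 0, "translation": [-15, -43.6, 8.5], "roll": -36.9}]'

```text
clock: 1.63
eef_pos: [0.5082, -0.232, 0.1609]
tool_rot: [0.943, -0.333, 0.0, 0.0]
ft_force: [0.4, -0.5, 0.7]
grip_width: 0.043
```

```bash
python3 g.py 0.509 -0.231 0.086 -38.7; python3 - <<'E'
from h import *
c=shot('scene');cv2.imwrite('pics/a.png',cv2.cvtColor(cv2.resize(c['pixels'][70:220,120:320],None,fx=3,fy=3),cv2.COLOR_RGB2BGR))
E
```

```text
at [ 0.5082 -0.232   0.1609] th -38.9 -> cm [-0.01 -0.13  7.49] roll -0.2 F [ 0.4 -0.5  0.7] w 0.043 t 1.6333 tilt z [ 0. -0. -1.]
```

View pics/a.png

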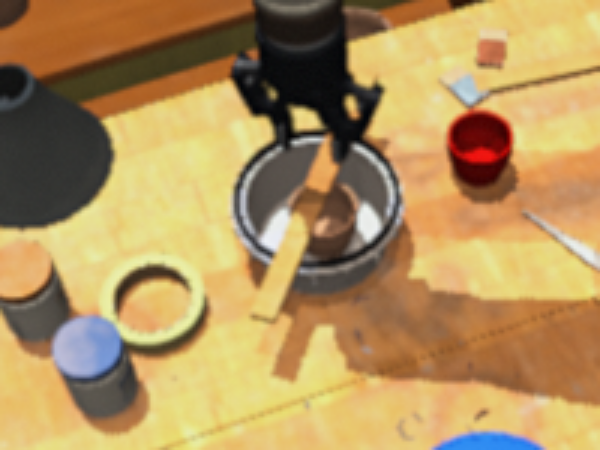

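The open jaws straddle the guide, centred over the tub and the clay cup. I'll descend, grip and lift.

Request:
play_rows --motion '[{"fingers": 0, "translation": [0, -0.1, 2.5], "roll": 0}, {"fingers": 0, "translation": [0, -0.1, 5], "roll": 0}, {"fingers": 0, "translation": [0, -0.1, 7], "roll": 0}, {"fingers": 0, "translation": [0, -0.1, 7.5], "roll": 0}, {"fingers": 0, "translation": [0, -0.1, 7.5], "roll": 0}, {"fingers": 1, "translation": [0, -0.1, 7.5], "roll": 0}, {"fingers": 1, "translation": [0, -0.1, 7.5], "roll": 0}, {"fingers": 1, "translation": [0, -0.1, 7.5], "roll": 0}, {"fingers": 1, "translation": [0, -0.1, 7.5], "roll": 0}, {"fingers": 1, "translation": [0, -0.1, 7.5], "roll": 0}, {"fingers": 1, "translation": [0, -0.1, 7.5], "roll": 0}, {"fingers": 1, "translation": [0, -0.1, 7.5], "roll": 0}, {"fingers": 1, "translation": [0, -0.1, 6.5], "roll": 0}, {"fingers": 1, "translation": [0, -0.1, 5], "roll": 0}, {"fingers": 1, "translation": [0, -0.1, 3], "roll": 0}, {"fingers": 1, "translation": [0, -0.1, 0], "roll": 0}, {"fingers": 1, "translation": [0, -0.1, -1], "roll": 0}, {"fingers": 1, "translation": [0, -0.1, -1], "roll": 0}]'

```text
clock: 3.18
eef_pos: [0.512, -0.2308, 0.1741]
tool_rot: [0.943, -0.331, 0.004, 0.0]
ft_force: [0.8, -0.2, -0.1]
grip_width: 0.0224
```

```bash
python3 g.py 0.50 -0.065 0.17 -90; python3 - <<'E'
from h import *
c=shot('scene');cv2.imwrite('pics/b.png',cv2.cvtColor(cv2.resize(c['pixels'][70:220,120:320],None,fx=3,fy=3),cv2.COLOR_RGB2BGR))
E
```

```text
at [ 0.512  -0.2308  0.1741] th -38.7 -> cm [-11.31 -12.19   0.35] roll 51.3 F [ 0.8 -0.2 -0.1] w 0.0224 t 3.1833 tilt z [ 0.007 -0.003 -1.   ]
```

View pics/b.png

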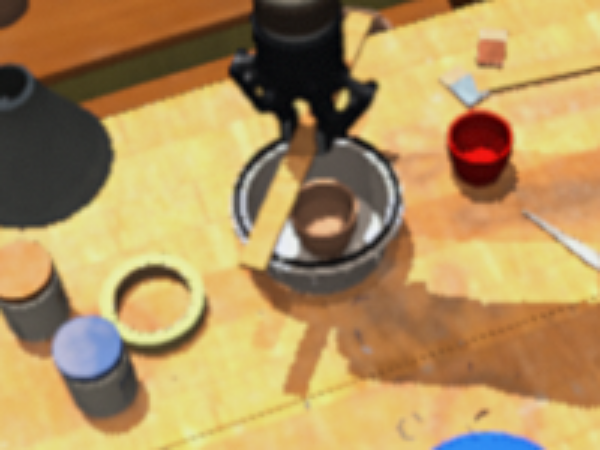

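The guide is held (22.4 mm) and clear of the rim. I'll carry it to the free strip between the tub and the lid, turning it to lie along x.

Request:
play_rows --motion '[{"fingers": 1, "translation": [-1.5, -1.5, 0], "roll": 5}, {"fingers": 1, "translation": [-3, -3, 0], "roll": 10}, {"fingers": 1, "translation": [-4.5, -5, 0], "roll": 16}, {"fingers": 1, "translation": [-6, -6.5, 0], "roll": 22}, {"fingers": 1, "translation": [-7.5, -8, 0], "roll": 28}, {"fingers": 1, "translation": [-9, -9.5, 0], "roll": 34}, {"fingers": 1, "translation": [-10, -11, 0], "roll": 40}, {"fingers": 1, "translation": [-11.3, -12.2, 0], "roll": 46}, {"fingers": 1, "translation": [-11.3, -12.2, 0], "roll": 51.3}, {"fingers": 1, "translation": [-11.3, -12.2, 0], "roll": 51.3}, {"fingers": 1, "translation": [-11.3, -12.2, 3], "roll": 51.3}, {"fingers": 1, "translation": [-11.3, -12.2, 6], "roll": 51.3}, {"fingers": 1, "translation": [-11.3, -12.2, 9], "roll": 51.3}, {"fingers": 1, "translation": [-11.3, -12.2, 12], "roll": 51.3}, {"fingers": 1, "translation": [-11.3, -12.2, 13], "roll": 51.3}, {"fingers": 1, "translation": [-11.3, -12.2, 13], "roll": 51.3}, {"fingers": 1, "translation": [-11.3, -12.2, 13], "roll": 51.3}]'

```text
clock: 4.65
eef_pos: [0.4976, -0.0644, 0.04]
tool_rot: [-0.707, 0.707, 0.001, -0.001]
ft_force: [0.7, -0.5, -0.2]
grip_width: 0.0226
```

```bash
python3 g.py 0.50 -0.065 0.014 -90; python3 - <<'E'
from h import *
c=shot('scene');cv2.imwrite('pics/c.png',cv2.cvtColor(cv2.resize(c['pixels'][110:270,160:360],None,fx=3,fy=3),cv2.COLOR_RGB2BGR))
E
```

```text
at [ 0.4976 -0.0644  0.04  ] th -90.0 -> cm [ 0.06 -0.24  2.6 ] roll -0.0 F [ 0.7 -0.5 -0.2] w 0.0226 t 4.65 tilt z [-0.002  0.    -1.   ]
```

View pics/c.png

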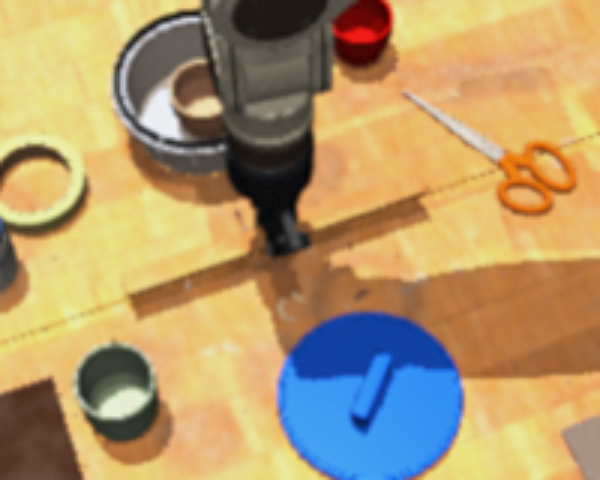

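The guide hangs clear of everything just above the table. I'll lower it, release and retreat.

Request:
play_rows --motion '[{"fingers": 1, "translation": [0, 0, 1], "roll": 0}, {"fingers": 1, "translation": [0, 0, 2], "roll": 0}, {"fingers": 1, "translation": [0, 0, 2.5], "roll": 0}, {"fingers": 1, "translation": [0, 0, 2.5], "roll": 0}, {"fingers": 1, "translation": [0, 0, 2.5], "roll": 0}, {"fingers": 0, "translation": [0, 0, 2.5], "roll": 0}, {"fingers": 0, "translation": [0, 0, 2.5], "roll": 0}, {"fingers": 0, "translation": [0, 0, 2.5], "roll": 0}, {"fingers": 0, "translation": [0, 0, 2.5], "roll": 0}, {"fingers": 0, "translation": [0, 0, 2.5], "roll": 0}, {"fingers": 0, "translation": [0, 0, 1], "roll": 0}, {"fingers": 0, "translation": [0, 0, -2], "roll": 0}, {"fingers": 0, "translation": [0, 0, -6], "roll": 0}, {"fingers": 0, "translation": [0, 0, -8], "roll": 0}, {"fingers": 0, "translation": [0, 0, -8], "roll": 0}]'

```text
clock: 5.95
eef_pos: [0.5019, -0.0647, 0.1257]
tool_rot: [-0.707, 0.707, -0.004, 0.003]
ft_force: [0.5, 0.4, -0.4]
grip_width: 0.0429
```

```bash
python3 g.py 0.471 0.109 0.10 -43.6
```

```text
at [ 0.5019 -0.0647  0.1257] th -90.0 -> cm [-17.37   3.12   2.52] roll -46.4 F [ 0.5  0.4 -0.4] w 0.0429 t 5.95 tilt z [ 0.01  -0.001 -1.   ]
```

Request:
play_rows --motion '[{"fingers": 0, "translation": [-3, 0.5, 0], "roll": -7}, {"fingers": 0, "translation": [-6, 1, 0], "roll": -14}, {"fingers": 0, "translation": [-9, 1.5, 0], "roll": -21}, {"fingers": 0, "translation": [-12, 2, 0], "roll": -28}, {"fingers": 0, "translation": [-15, 2.4, 0], "roll": -35}, {"fingers": 0, "translation": [-17.4, 2.8, 0], "roll": -42}, {"fingers": 0, "translation": [-17.4, 2.8, 0], "roll": -46.4}, {"fingers": 0, "translation": [-17.4, 2.8, 0], "roll": -46.4}, {"fingers": 0, "translation": [-17.4, 2.8, 1], "roll": -46.4}, {"fingers": 0, "translation": [-17.4, 2.8, 2], "roll": -46.4}, {"fingers": 0, "translation": [-17.4, 2.8, 2], "roll": -46.4}, {"fingers": 0, "translation": [-17.4, 2.8, 2], "roll": -46.4}, {"fingers": 0, "translation": [-17.4, 2.8, 2], "roll": -46.4}]'

```text
clock: 7.03
eef_pos: [0.4702, 0.1093, 0.1004]
tool_rot: [0.928, -0.372, -0.0, 0.0]
ft_force: [0.0, 0.2, 0.9]
grip_width: 0.0428
```

```bash
python3 g.py 0.471 0.109 0.033 -43.6;  python3 - <<'E'
from h import *
c=shot('scene')['pixels'];t=shot('top')['pixels']
f=lambda i:cv2.resize(i,(400,300))
cv2.imwrite('pics/d.png',cv2.cvtColor(np.hstack([f(c[130:280,180:380]),f(t[130:280,120:320])]),cv2.COLOR_RGB2BGR))
E
```

```text
at [0.4702 0.1093 0.1004] th -43.7 -> cm [ 0.08 -0.03  6.74] roll -0.1 F [0.  0.2 0.9] w 0.0428 t 7.0333 tilt z [-0. -0. -1.]
```

View pics/d.png

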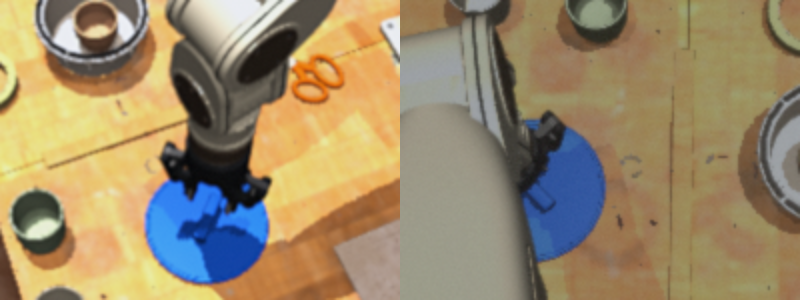

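The jaws are aligned across the handle, and the guide lies on the table along the plank seam. I'll descend, grip and lift.

Request:
play_rows --motion '[{"fingers": 0, "translation": [0, 0, 2], "roll": 0}, {"fingers": 0, "translation": [0, 0, 4], "roll": 0}, {"fingers": 0, "translation": [0, 0, 6], "roll": 0}, {"fingers": 0, "translation": [0, 0, 6.7], "roll": 0}, {"fingers": 0, "translation": [0, 0, 6.7], "roll": 0}, {"fingers": 1, "translation": [0, 0, 6.7], "roll": 0}, {"fingers": 1, "translation": [0, 0, 6.7], "roll": 0}, {"fingers": 1, "translation": [0, 0, 6.7], "roll": 0}, {"fingers": 1, "translation": [0, 0, 6.7], "roll": 0}, {"fingers": 1, "translation": [0, 0, 6.7], "roll": 0}, {"fingers": 1, "translation": [0, 0, 6.7], "roll": 0}, {"fingers": 1, "translation": [0, 0, 6.7], "roll": 0}, {"fingers": 1, "translation": [0, 0, 6.7], "roll": 0}, {"fingers": 1, "translation": [0, 0, 5], "roll": 0}, {"fingers": 1, "translation": [0, 0, 2], "roll": 0}, {"fingers": 1, "translation": [0, 0, -2], "roll": 0}, {"fingers": 1, "translation": [0, 0, -6], "roll": 0}, {"fingers": 1, "translation": [0, 0, -9], "roll": 0}, {"fingers": 1, "translation": [0, 0, -9], "roll": 0}, {"fingers": 1, "translation": [0, 0, -9], "roll": 0}]'

```text
clock: 8.8
eef_pos: [0.4713, 0.1101, 0.1922]
tool_rot: [0.928, -0.372, 0.002, -0.001]
ft_force: [-0.1, 0.5, -1.9]
grip_width: 0.0146
```

```bash
python3 g.py 0.51 -0.2295 0.19 -43.6;  python3 - <<'E'
from m import *
o=bot.get_obs()
c=shot('scene');cv2.imwrite('pics/e.png',cv2.cvtColor(cv2.resize(c['pixels'][110:290,160:400],None,fx=2.5,fy=2.5),cv2.COLOR_RGB2BGR))
z=o['eef_pos'][2]-.033+.0135
for n in('scene','top'):print(lid(shot(n),z),o['eef_pos'])
E
```

```text
at [0.4713 0.1101 0.1922] th -43.6 -> cm [26.24 21.91  0.19] roll -0.0 F [-0.1  0.5 -1.9] w 0.0146 t 8.8 tilt z [ 0.004  0.001 -1.   ]
(array([0.47872767, 0.12657871]), np.float64(0.06562323127475835), 0.08265937119722366) [0.47126863 0.11014484 0.19216942]
(array([0.46880626, 0.07855604]), np.float64(0.059817158898656735), 0.08168439567089081) [0.47126863 0.11014484 0.19216942]
```

View pics/e.png

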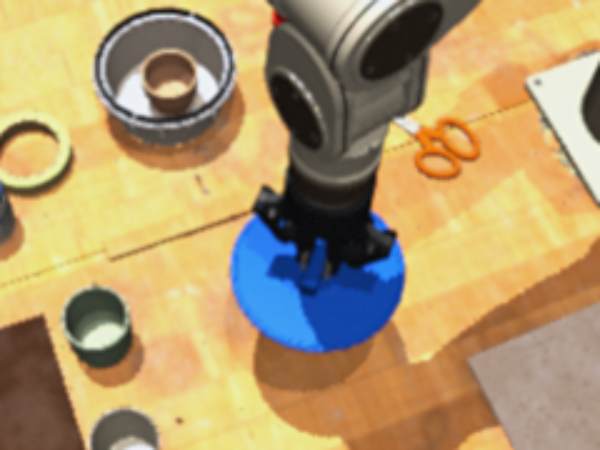

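The lid is held level in the jaws. I'll carry it over the tub.

Request:
play_rows --motion '[{"fingers": 1, "translation": [1, 0.8, 0], "roll": 0}, {"fingers": 1, "translation": [3, 2.5, 0], "roll": 0}, {"fingers": 1, "translation": [5.4, 4.5, 0], "roll": 0}, {"fingers": 1, "translation": [7.8, 6.5, 0], "roll": 0}, {"fingers": 1, "translation": [10.2, 8.5, 0], "roll": 0}, {"fingers": 1, "translation": [12.6, 10.5, 0], "roll": 0}, {"fingers": 1, "translation": [15, 12.5, 0], "roll": 0}, {"fingers": 1, "translation": [17.4, 14.5, 0], "roll": 0}, {"fingers": 1, "translation": [19.8, 16.5, 0], "roll": 0}, {"fingers": 1, "translation": [22.2, 18.5, 0], "roll": 0}, {"fingers": 1, "translation": [24.4, 20.3, 0], "roll": 0}, {"fingers": 1, "translation": [25.6, 21.3, 0], "roll": 0}, {"fingers": 1, "translation": [26.2, 21.8, 0], "roll": 0}, {"fingers": 1, "translation": [26.2, 21.8, 2], "roll": 0}, {"fingers": 1, "translation": [26.2, 21.8, 4], "roll": 0}, {"fingers": 1, "translation": [26.2, 21.8, 5], "roll": 0}, {"fingers": 1, "translation": [26.2, 21.8, 5], "roll": 0}, {"fingers": 1, "translation": [26.2, 21.8, 5], "roll": 0}, {"fingers": 1, "translation": [26.2, 21.8, 5], "roll": 0}]'

```text
clock: 10.53
eef_pos: [0.5099, -0.2283, 0.1411]
tool_rot: [0.929, -0.371, 0.0, -0.0]
ft_force: [0.8, -0.1, -2.4]
grip_width: 0.0146
```

```bash
python3 g.py 0.51 -0.2295 0.106 -43.6;  python3 - <<'E'
from h import *
c=shot('scene')['pixels'];t=shot('top')['pixels']
f=lambda i:cv2.resize(i,(400,300))
cv2.imwrite('pics/f.png',cv2.cvtColor(np.hstack([f(c[80:200,140:300]),f(t[145:265,260:420])]),cv2.COLOR_RGB2BGR))
E
```

```text
at [ 0.5099 -0.2283  0.1411] th -43.6 -> cm [0.09 0.08 3.51] roll 0.0 F [ 0.8 -0.1 -2.4] w 0.0146 t 10.5333 tilt z [ 0.001 -0.    -1.   ]
```

View pics/f.png

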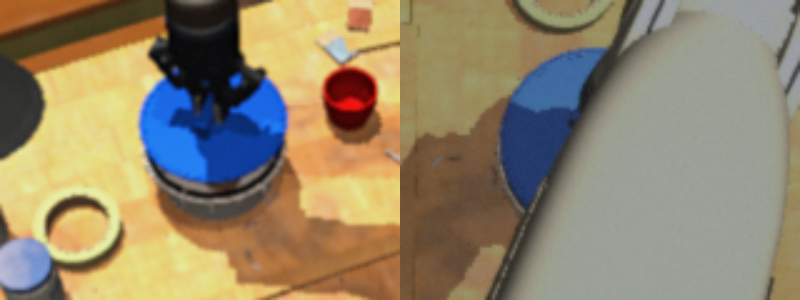

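The lid is centred above the tub in both views. I'll lower it onto the seal.

Request:
play_rows --motion '[{"fingers": 1, "translation": [0.05, 0.05, 1], "roll": 0}, {"fingers": 1, "translation": [0.05, 0.05, 2], "roll": 0}, {"fingers": 1, "translation": [0.05, 0.05, 3], "roll": 0}, {"fingers": 1, "translation": [0.05, 0.05, 3.4], "roll": 0}, {"fingers": 1, "translation": [0.05, 0.05, 3.7], "roll": 0}, {"fingers": 1, "translation": [0.05, 0.05, 3.7], "roll": 0}]'

```text
clock: 11.13
eef_pos: [0.509, -0.2293, 0.1035]
tool_rot: [0.928, -0.372, -0.0, -0.0]
ft_force: [-1.8, 0.7, 3.7]
grip_width: 0.0144
```

```bash
python3 g.py 0.51 -0.2295 0.1 -43.6
```

```text
at [ 0.509  -0.2293  0.1035] th -43.6 -> cm [ 0.08 -0.06  0.35] roll -0.0 F [-1.8  0.7  3.7] w 0.0144 t 11.1333 tilt z [-0.  0. -1.]
```

Request:
play_rows --motion '[{"fingers": 1, "translation": [0.05, 0, 0.2], "roll": 0}, {"fingers": 1, "translation": [0.05, 0, 0.35], "roll": 0}, {"fingers": 1, "translation": [0.05, 0, 0.5], "roll": 0}, {"fingers": 1, "translation": [0.05, 0, 0.6], "roll": 0}, {"fingers": 1, "translation": [0.05, 0, 0.6], "roll": 0}, {"fingers": 1, "translation": [0.05, 0, 0.6], "roll": 0}]'

```text
clock: 11.63
eef_pos: [0.5091, -0.2294, 0.1017]
tool_rot: [0.928, -0.372, 0.001, -0.0]
ft_force: [-10.2, 5.4, 27.8]
grip_width: 0.0145
```

```bash
python3 g.py 0.51 -0.2295 0.1 -43.6
```

```text
at [ 0.5091 -0.2294  0.1017] th -43.6 -> cm [ 0.08 -0.05  0.17] roll -0.0 F [-10.2   5.4  27.8] w 0.0145 t 11.6333 tilt z [ 0.001 -0.    -1.   ]
```

Request:
play_rows --motion '[{"fingers": 1, "translation": [0, 0, 0.1], "roll": 0}, {"fingers": 1, "translation": [0, 0, 0.2], "roll": 0}, {"fingers": 1, "translation": [0, 0, 0.2], "roll": 0}, {"fingers": 1, "translation": [0, 0, 0.2], "roll": 0}]'

```text
clock: 11.97
eef_pos: [0.5091, -0.2294, 0.1016]
tool_rot: [0.928, -0.372, 0.001, -0.0]
ft_force: [-14.8, 7.4, 39.1]
grip_width: 0.0148
```

```bash
python3 g.py 0.51 -0.2295 0.1 -43.6;  python3 - <<'E'
from h import *
c=shot('scene')['pixels']
print(bot.get_obs()['ft_torque'])
cv2.imwrite('pics/g.png',cv2.cvtColor(cv2.resize(c[90:200,160:300],None,fx=5,fy=5,interpolation=2),cv2.COLOR_RGB2BGR))
E
```

```text
at [ 0.5091 -0.2294  0.1016] th -43.6 -> cm [ 0.07 -0.05  0.16] roll -0.0 F [-14.8   7.4  39.1] w 0.0148 t 11.9667 tilt z [ 0.002 -0.001 -1.   ]
[ 1.5172012   3.04838002 -0.01387523]
```

View pics/g.png

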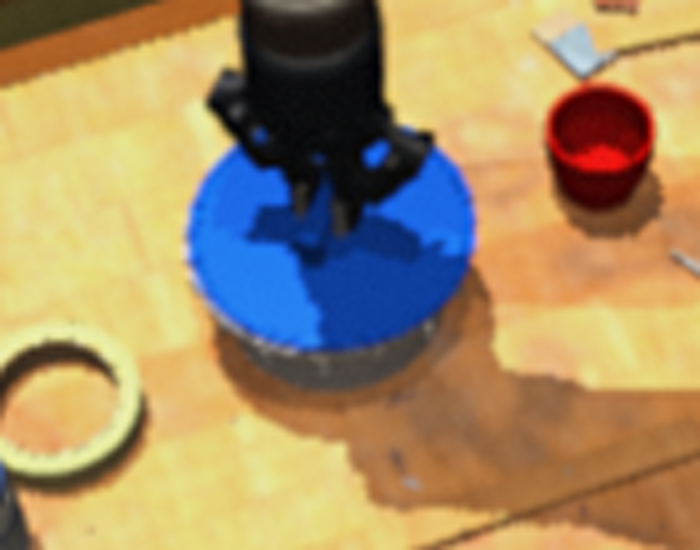

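A further 2 mm of command gave only 0.1 mm of travel at 39 N, so the lid is against a hard stop. I'll release and check it's level.

Request:
play_rows --motion '[{"fingers": 1, "translation": [0, 0, -0.6], "roll": 0}, {"fingers": 1, "translation": [0, 0, -0.6], "roll": 0}, {"fingers": 0, "translation": [0, 0, -0.6], "roll": 0}, {"fingers": 0, "translation": [0, 0, -0.6], "roll": 0}, {"fingers": 0, "translation": [0, 0, -0.6], "roll": 0}, {"fingers": 0, "translation": [0, 0, -0.6], "roll": 0}, {"fingers": 0, "translation": [0, 0, -0.6], "roll": 0}, {"fingers": 0, "translation": [0, 0, -3], "roll": 0}, {"fingers": 0, "translation": [0, 0, -6], "roll": 0}, {"fingers": 0, "translation": [0, 0, -8], "roll": 0}, {"fingers": 1, "translation": [-6, 0, -9], "roll": 0}, {"fingers": 1, "translation": [-6, 0, -9], "roll": 0}, {"fingers": 1, "translation": [-6, 0, -9], "roll": 0}, {"fingers": 1, "translation": [-6, 0, -9], "roll": 0}, {"fingers": 1, "translation": [-6, 0, -9], "roll": 0}, {"fingers": 1, "translation": [-6, 0, -9], "roll": 0}]'

```text
clock: 13.35
eef_pos: [0.4669, -0.1889, 0.185]
tool_rot: [0.928, -0.372, 0.0, 0.0]
ft_force: [0.0, -0.4, -0.5]
grip_width: -0.0
```

```bash
python3 g.py 0.51 -0.2295 0.1 -43.6
```

```text
at [ 0.4669 -0.1889  0.185 ] th -43.6 -> cm [ 5.92 -0.04  8.5 ] roll -0.0 F [ 0.  -0.4 -0.5] w -0.0 t 13.35 tilt z [ 0. -0. -1.]
```

Next I'll use the closed fingertips to press and probe the flange at four points, 70 mm out. The first two are along tool ∓x.

Request:
play_rows --motion '[{"fingers": 1, "translation": [-1.1, 0, 4], "roll": 0}, {"fingers": 1, "translation": [-1.1, 0, 7.5], "roll": 0}, {"fingers": 1, "translation": [-1.1, 0, 8.5], "roll": 0}, {"fingers": 1, "translation": [-1.1, 0, 9], "roll": 0}, {"fingers": 1, "translation": [-1.1, 0, 9.3], "roll": 0}, {"fingers": 1, "translation": [-1.1, 0, 9.5], "roll": 0}, {"fingers": 1, "translation": [-1.1, 0, 9.5], "roll": 0}]'

```text
clock: 13.93
eef_pos: [0.4556, -0.18, 0.0941]
tool_rot: [0.928, -0.372, -0.003, -0.0]
ft_force: [-17.0, 7.0, 32.0]
grip_width: -0.0002
```

Request:
play_rows --motion '[{"fingers": 1, "translation": [0, 0, -3], "roll": 0}, {"fingers": 1, "translation": [0, 0, -6], "roll": 0}, {"fingers": 1, "translation": [3.5, 0, -8], "roll": 0}, {"fingers": 1, "translation": [7, 0, -8], "roll": 0}, {"fingers": 1, "translation": [10.5, 0, -8], "roll": 0}, {"fingers": 1, "translation": [14, 0, -7], "roll": 0}, {"fingers": 1, "translation": [14, 0, -5], "roll": 0}, {"fingers": 1, "translation": [14, 0, -2], "roll": 0}, {"fingers": 1, "translation": [14, 0, -1], "roll": 0}, {"fingers": 1, "translation": [14, 0, -0.5], "roll": 0}, {"fingers": 1, "translation": [14, 0, -0.2], "roll": 0}, {"fingers": 1, "translation": [14, 0, 0], "roll": 0}, {"fingers": 1, "translation": [14, 0, 0], "roll": 0}]'

```text
clock: 15.02
eef_pos: [0.5583, -0.2773, 0.0941]
tool_rot: [0.928, -0.372, -0.001, 0.0]
ft_force: [-8.1, 3.1, 11.9]
grip_width: -0.0
```

Both read 0.0941, which is the home height of 0.080 plus 14 mm of fingertip. Next come the two points along tool ∓y.

Request:
play_rows --motion '[{"fingers": 1, "translation": [0, 0, -3], "roll": 0}, {"fingers": 1, "translation": [0, 0, -6], "roll": 0}, {"fingers": 1, "translation": [-2.5, -2.5, -7], "roll": 0}, {"fingers": 1, "translation": [-5, -5, -7], "roll": 0}, {"fingers": 1, "translation": [-7, -7, -7], "roll": 0}, {"fingers": 1, "translation": [-7, -7, -5], "roll": 0}, {"fingers": 1, "translation": [-7, -7, -2], "roll": 0}, {"fingers": 1, "translation": [-7, -7, -1], "roll": 0}, {"fingers": 1, "translation": [-7, -7, -0.5], "roll": 0}, {"fingers": 1, "translation": [-7, -7, -0.2], "roll": 0}, {"fingers": 1, "translation": [-7, -7, 0], "roll": 0}, {"fingers": 1, "translation": [-7, -7, 0], "roll": 0}]'

```text
clock: 16.02
eef_pos: [0.5563, -0.1781, 0.0941]
tool_rot: [0.928, -0.372, -0.0, -0.001]
ft_force: [-7.7, 3.3, 15.8]
grip_width: -0.0005
```

Request:
play_rows --motion '[{"fingers": 1, "translation": [0, 0, -3], "roll": 0}, {"fingers": 1, "translation": [0, 0, -6], "roll": 0}, {"fingers": 1, "translation": [0, 3.5, -8], "roll": 0}, {"fingers": 1, "translation": [0, 7, -8], "roll": 0}, {"fingers": 1, "translation": [0, 10.5, -8], "roll": 0}, {"fingers": 1, "translation": [0, 14, -7], "roll": 0}, {"fingers": 1, "translation": [0, 14, -5], "roll": 0}, {"fingers": 1, "translation": [0, 14, -2], "roll": 0}, {"fingers": 1, "translation": [0, 14, -1], "roll": 0}, {"fingers": 1, "translation": [0, 14, -0.5], "roll": 0}, {"fingers": 1, "translation": [0, 14, -0.2], "roll": 0}, {"fingers": 1, "translation": [0, 14, 0], "roll": 0}, {"fingers": 1, "translation": [0, 14, 0], "roll": 0}]'

```text
clock: 17.1
eef_pos: [0.4599, -0.2798, 0.094]
tool_rot: [0.928, -0.372, -0.0, 0.001]
ft_force: [-9.6, 3.1, 16.4]
grip_width: -0.0002
```

Request:
play_rows --motion '[{"fingers": 1, "translation": [0, 0, -3], "roll": 0}, {"fingers": 1, "translation": [0, 0, -7], "roll": 0}, {"fingers": 1, "translation": [0, 0, -11], "roll": 0}, {"fingers": 1, "translation": [-4, 4, -14], "roll": 0}, {"fingers": 1, "translation": [-8, 8, -15], "roll": 0}, {"fingers": 1, "translation": [-12, 10, -15], "roll": 0}, {"fingers": 1, "translation": [-12, 10, -15], "roll": 0}, {"fingers": 1, "translation": [-12, 10, -15], "roll": 0}, {"fingers": 1, "translation": [-12, 10, -15], "roll": 0}, {"fingers": 1, "translation": [-12, 10, -15], "roll": 0}]'

```text
clock: 17.93
eef_pos: [0.306, -0.27, 0.2421]
tool_rot: [0.928, -0.371, 0.002, 0.001]
ft_force: [0.6, 0.2, 1.0]
grip_width: 0.0
```

```bash
python3 - <<'E'
from m import *
print(bot.get_obs()['eef_pos'])
for n in('scene','top'):
    c=shot(n); print(n,lid(c,.081))
    if n=='scene': s=c['pixels']
    else: t=c['pixels']
f=lambda i:cv2.resize(i,(400,300))
cv2.imwrite('pics/i.png',cv2.cvtColor(np.vstack([np.hstack([f(s[90:180,170:290]),f(t[155:245,275:395])]),np.hstack([f(s),f(t)])]),cv2.COLOR_RGB2BGR))
E
```

```text
[ 0.30601005 -0.27003057  0.24206547]
scene (array([ 0.51055708, -0.2269518 ]), np.float64(0.08208994254925461), 0.08446134626865387)
top (array([ 0.50959772, -0.23008157]), np.float64(0.08205392912082009), 0.08337202668190002)
```

View pics/i.png

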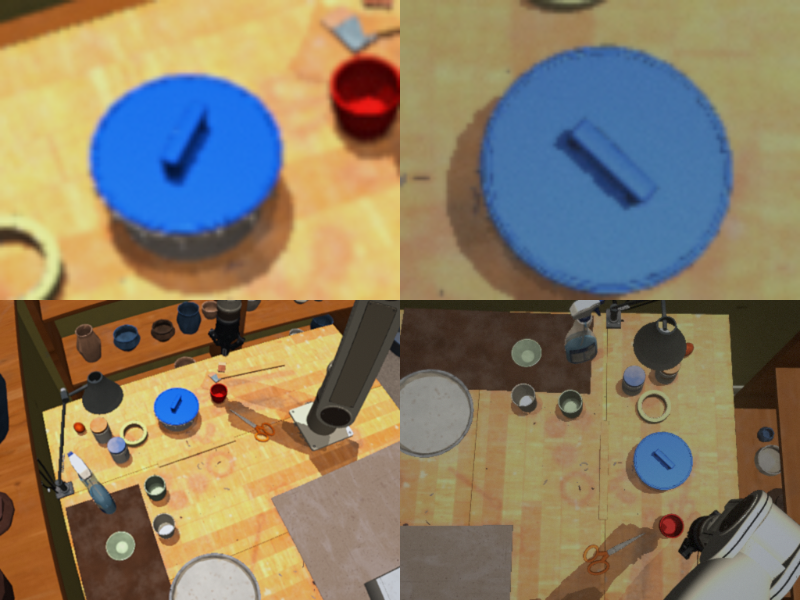

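The lid sits level and centred on the tub, and nothing else looks disturbed. The guide blends into the table, so I'll use the last view to check it lies flat.

```bash
python3 - <<'E'
from h import *
s=shot('scene');t=shot('top')
P=[[x,y,.008] for x in(.348,.648) for y in(-.077,-.053)]
print(proj(s,P).round(),proj(t,P).round())
f=lambda i:cv2.resize(i,(400,600),interpolation=2)
a=s['pixels'][150:240,195:315];b=t['pixels'][135:305,230:330]
cv2.imwrite('pics/j.png',cv2.cvtColor(np.hstack([cv2.resize(a,(450,338),interpolation=2),cv2.resize(b,(199,338),interpolation=2)]),cv2.COLOR_RGB2BGR))
E
```

```text
[[297. 172.]
 [300. 179.]
 [199. 206.]
 [202. 213.]] [[265. 279.]
 [255. 279.]
 [267. 153.]
 [257. 153.]]
```

View pics/j.png

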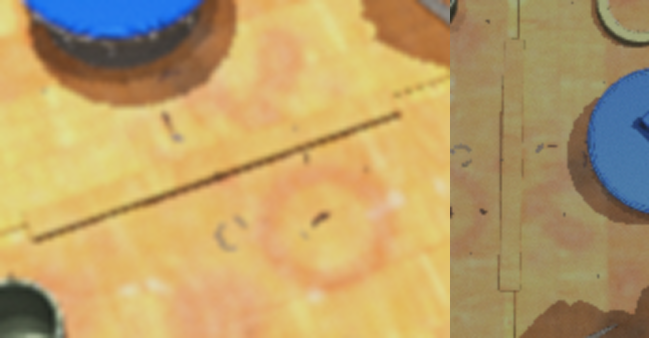

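The guide lies flat: its 24 × 300 mm face shows in the top view, at columns 255–267 and rows 155–280, as predicted for a board flat on the table.

```bash
python3 -c "
from workcell import bot
o=bot.get_obs();print(o['clock'],abs(o['joint_vel']).max());print(bot.job_done())"
```

```text
18.1333 0.009532611459254839
the job is handed in; nothing more can be done
None
```

The damp tub is closed and the job is handed in at about 18 s of the 67 s. I took the slab guide off and laid it flat between the tub and where the lid had lain, set the lid on the tub and pressed it home, then backed the arm off.

- **Lid home and level:** closed fingertips pressed at four points 70 mm out all stopped at a TCP height of 0.0940–0.0941 m, which matches the fully home flange. These points lie about 45° from front, back, left and right, measured in the world axes.
- **Lid centred:** the last pictures put it within about 2–3 mm of the tub's centre. The two cameras differ by about 3 mm in y, in line with the calibration and my hand-picked points.
- **Guide flat:** its full 24 × 300 mm face shows in the top view, where it should be for a board lying on the table.
- **Beaker, white cup and tape:** they look unmoved in the pictures, but I did not measure them again.
- **Clay cup:** I last saw it upright in the tub just before the lid went on; it cannot be seen under the lid now.
- **Forces:** the highest reading at the end of a move was about 39 N vertical (42 N in all), with the fingers gripping the handle. That is well under the 120 N wrist limit. The 40 N limit applies to the arm and gripper body, which I never brought into contact.

One reading disagreed: with the handle gripped and pressed, the TCP stopped about 1 mm higher than I expected. I put this down to how the handle sat in the grip, and the four-point check afterwards showed the lid fully down.

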